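Line up the moss jars by height on the display board

TASK

Line up the four corked moss jars on the display board's pads in order of height, each upright and centred on its own pad, from the shortest on the pad next to the red tape to the tallest at the other end. The tallest jar gets a plinth: lay the dark wooden plinth flat and centred on that far end pad and stand the tallest jar centred on top of it. Let go of everything, and do not drop a glass jar or knock one over.

Things in the scene. Friction and masses are not known exactly. Their poses are not given: they have to be found in the camera images.
- jar_shortest: upright glass jar with bright yellow-green moss inside and a cream cork stopper; 56 mm tall in all (glass 42 mm tall and 54 mm across, cork on top 44 mm across); closed rigid round piece, about 90 to 210 g; origin at the centre of its underside, z up
- jar_second: upright glass jar with mid-green moss inside and a tan cork stopper; 84 mm tall in all (glass 68 mm tall and 48 mm across, cork on top 38 mm across); closed rigid round piece, about 90 to 210 g; origin at the centre of its underside, z up
- jar_third: upright glass jar with grey-green moss inside and a reddish-brown cork stopper; 112 mm tall in all (glass 94 mm tall and 44 mm across, cork on top 34 mm across); closed rigid round piece, about 90 to 210 g; origin at the centre of its underside, z up
- jar_tallest: upright glass jar with very dark green moss inside and a near-black brown cork stopper; 140 mm tall in all (glass 122 mm tall and 40 mm across, cork on top 30 mm across); closed rigid round piece, about 90 to 210 g; origin at the centre of its underside, z up
- plinth: loose dark-brown round wooden plinth, flat disc 64 mm across and 25 mm high, 55 to 90 g, starts lying flat on the table; origin at the centre of its underside, z up
- pad1: off-white round pad, 70 mm across, 3 mm thick, fixed on the wooden display board (100 x 430 x 15 mm, lying on the table); one of four in a straight row 90 mm apart, numbered in order along the row, on the board's +y direction; origin at the centre of its underside 15 mm above the table, so its top is 18 mm above the table; y axis along the row
- pad2: off-white round pad, 70 mm across, 3 mm thick, fixed on the wooden display board (100 x 430 x 15 mm, lying on the table); one of four in a straight row 90 mm apart, numbered in order along the row, on the board's +y direction; origin at the centre of its underside 15 mm above the table, so its top is 18 mm above the table; y axis along the row
- pad3: off-white round pad, 70 mm across, 3 mm thick, fixed on the wooden display board (100 x 430 x 15 mm, lying on the table); one of four in a straight row 90 mm apart, numbered in order along the row, on the board's +y direction; origin at the centre of its underside 15 mm above the table, so its top is 18 mm above the table; y axis along the row
- pad4: off-white round pad, 70 mm across, 3 mm thick, fixed on the wooden display board (100 x 430 x 15 mm, lying on the table); one of four in a straight row 90 mm apart, numbered in order along the row, on the board's +y direction; origin at the centre of its underside 15 mm above the table, so its top is 18 mm above the table; y axis along the row
- tape_red: strip of red tape, 70 x 22 x 3 mm, fixed across one end of the display board, 60 mm beyond the end pad (a blue strip marks the other end); which end is red changes from start to start; origin at the centre of its underside, 15 mm above the table
Mind the look-alikes: they are no part of the job. What is shaped like the jar_third but blue or purple is not meant.

How it is judged:
At the end, for the whole second after the job is handed in: From the red tape on: the three lower jars, shortest first, each within 15 mm of the centre of their pads; plinth within 15 mm of the last pad's centre, tallest jar on it within 12 mm of its centre; all standing on these, leaning under 0.1 rad, at rest (((horizontal distance between tape_red and pad1 below 0.12 m and horizontal distance between jar_shortest and pad1 below 0.015 m and horizontal distance between jar_second and pad2 below 0.015 m and horizontal distance between jar_third and pad3 below 0.015 m and horizontal distance between plinth and pad4 below 0.015 m) or (horizontal distance between tape_red and pad4 below 0.12 m and horizontal distance between jar_shortest and pad4 below 0.015 m and horizontal distance between jar_second and pad3 below 0.015 m and horizontal distance between jar_third and pad2 below 0.015 m and horizontal distance between plinth and pad1 below 0.015 m)) and height (world z) of jar_shortest between 0.013 and 0.024 m and height (world z) of jar_second between 0.013 and 0.024 m and height (world z) of jar_third between 0.013 and 0.024 m and height (world z) of plinth between 0.013 and 0.024 m and horizontal distance between jar_tallest and plinth below 0.012 m and z of jar_tallest in the frame of plinth between 0.02 and 0.03 m and angle between each of jar_shortest, jar_second, jar_third, jar_tallest, plinth's own z axis and vertical below 0.1 rad and linear speed of each of jar_shortest, jar_second, jar_third, jar_tallest, plinth below 0.02 m/s and angular speed of each of jar_shortest, jar_second, jar_third, jar_tallest, plinth below 0.2 rad/s); the robot touches nothing.
It fails at once if a glass jar is knocked over (leans more than 57 degrees) (angle between any of jar_shortest, jar_second, jar_third, jar_tallest's own z axis and vertical above 1 rad).
It fails at once if a glass jar is dropped (moves faster than 0.8 m/s, a fall of more than about 30 mm, while the fingers do not touch it) ((linear speed of jar_shortest above 0.8 m/s and contact force between the fingers and jar_shortest below 0.02 N) or (linear speed of jar_second above 0.8 m/s and contact force between the fingers and jar_second below 0.02 N) or (linear speed of jar_third above 0.8 m/s and contact force between the fingers and jar_third below 0.02 N) or (linear speed of jar_tallest above 0.8 m/s and contact force between the fingers and jar_tallest below 0.02 N)).
It also fails if it takes over 138 s, if anything falls off the work surface, if the arm or the gripper's body presses on something with over 40 N, if the wrist force passes 120 N, or if a joint passes its speed limit or range.

ROBOT

A 6-joint arm with a two-finger parallel gripper is mounted at the origin on the work surface. World frame = base frame: x ahead of the robot, y to its left, z up, the work surface at z = 0. Lengths are in m, angles in rad, forces in N, time in s.
With the tool pointing down it reaches from about 0.25 to 0.725 m from the base axis. Payload 4 kg.
Tool frame: the origin (TCP) lies between the finger pads; the fingertips stand 11 mm ahead of it and the grasp point (between the pads) lies 8 mm behind it (bot.tip_extent is the distance from the TCP to the fingertips, in m); z points along the fingers, y is the line along which they close (so a half turn about z gives the same grasp; the last joint's range is limited). The gripper opens to 85 mm and grips with 20 to 120 N. Pads are 22 mm wide; open, the fingers measure 114 mm over their backs; the gripper's body (76 mm by 85 mm) begins 54 mm behind the grasp point. The pads swing forward as they close: fully open they stand 13 mm farther back than shut.
Start: joints at [0, 0.241, 0.005, 1.335, 0, 1.571], TCP at [0.5, -0, 0.242] pointing down, gripper open.
Joint ranges: [-2.72, 2.72], [-1.05, 1.87], [-1.09, 1.28], [-1.99, 2.15], [-1.42, 1.44], [-3.14, 3.14]. Speed limits (rad/s): [2.79, 2.79, 3.14, 3.14, 3.14, 3.14].

INTERFACE

Orientations are given as a unit quaternion [x, y, z, w].
In Python, from workcell import bot gives the robot as it stands. The module is installed in compiled form; this text tells all that it offers.
- The arm moves only by the tool drive_tool, never from a script. Its argument "rows" is a list of rows, each an object of numbers: "dx", "dy", "dz": the shift along the tool's x, y, z in units of 50 mm (1.0 is 50 mm); "wx", "wy", "wz": the turn, a rotation vector about the tool's x, y, z in units of 5 degrees (1.0 is 5 degrees); "hand": the finger opening in mm, from 0 to 85.4. A call has 1 to 20 rows; each row is the pose to reach, as a shift and turn from the pose commanded when the call began, along the tool's axes at that moment; what a row does not reach only later rows make up. A row lasts 1/10 s, in which the tool goes at most 50 mm and 8.59 degrees, less where a joint would pass 70% of its speed; a pose out of reach is approached as far as the arm can. A call with a gripper value outside its range is refused whole. The fingers move at their own pace and stop on an object; the grip force is fixed at half the most. Time passes only in rows, so rows that repeat a pose let the fingers close. It gives the time, the measured TCP pose, the force, the opening and the grip force at its end, in the units of the state.
- bot.get_obs(): the state, without advancing time (a new reading comes with each control period).
- bot.camera(name): name is "scene" or "side" or "wrist"; returns the picture (420x560x3 uint8, red, green, blue); there is no depth.
- bot.get_calibration(name): a dict with "vfov" (degrees; the focal length in pixels is half the picture's height over the tangent of half this angle, whatever the lens; pixels are square), "cx", "cy" (the principal point, pixels), "origin" and "rotation" of the camera in the world; the wrist camera has in their place "mount" (4x4, takes a point from camera to tool coordinates, whose origin is the TCP and whose axes are the flange's). Camera axes: x right, y up, looking along -z (the intrinsics and any distortion apply to the point x, -y, -z); pixel columns grow to the right and rows downward; lengths in m; the calibration is good to about 2 mm. A picture is of the moment at which its call begins: read the wrist's pose just before it. get_calibration takes no time and is no camera call.
- bot.job_done(): hands the job in; it is judged then, once.
Trained networks look in the newest picture that a camera, given by its name, has taken for a name from the list of things; names that differ only in an ending like _2 or _b are one class to them, and where a whole thing is asked for, a point or a joint stands for the part that bears it (a point fixed in the world has none). Each returns a list of dicts, best first, with "score" (0 to 1); they miss things now and then, are a little off and sometimes report something else, mostly with a low value. They report only what shows in the picture. A call takes as long as a camera call. They do not tell look-alikes from the thing itself.
- bot.look_for(camera, thing): "extent" ([centre column, centre row, width, height] in pixels, round what is visible of it).
- bot.outline_of(camera, thing): "region" (420x560 bool, what is visible of it) and "extent" ([centre column, centre row, width, height] in pixels, round what is visible of it).
The state is a dict: "clock": time; "joint_pos": joint angles; "joint_vel": joint speeds; "tau": joint torques, N m; "eef_pos": TCP position; "tool_rot": TCP orientation; "ft_force": force on the tool from outside, world axes, zero at the start; "ft_torque": the same for the moment, N m; "grip_width": finger opening in m; "grasp_force": force on a finger pad.
Only numpy, scipy, OpenCV 4.12 (cv2) and the standard library are available. Lean on these libraries where they do the work, as an engineer would, in place of code of your own. Each camera call takes 0.05 s, during which the arm holds its last target. There are 200 camera calls.

## Working session

There is one attempt and no reset: what is moved stays moved. The work goes in short steps, Python scripts to look and compute and a tool call to move; the robot and the scene stay as the last step left them, time stands still between calls to the robot, and variables do not carry over. Pictures are saved under pics/ and viewed, at most 14 in all, crops included, and the job is handed in when it is done.

Besides the shell and the picture viewer there is one more tool, called after "Call:" as name(argument=value, ...), one argument or row to a line, values as JSON. drive_tool: Moves the arm, as the interface text tells. Its arguments: {"type":"object","properties":{"rows":{"type":"array","items":{"type":"object","properties":{"dx":{"type":"number"},"dy":{"type":"number"},"dz":{"type":"number"},"wx":{"type":"number"},"wy":{"type":"number"},"wz":{"type":"number"},"hand":{"type":"number"}}}}},"required":["rows"]}

```bash
mkdir -p pics; cat > h.py <<'E'
import numpy as np, cv2
from workcell import bot
from scipy.spatial.transform import Rotation as R
def cam(name):
    c=bot.get_calibration(name); o=bot.get_obs()
    if 'mount' in c:
        T=np.eye(4);T[:3,:3]=R.from_quat(o['tool_rot']).as_matrix();T[:3,3]=o['eef_pos'];T=T@np.array(c['mount'])
        O,Ro=T[:3,3],T[:3,:3]
    else: O,Ro=np.array(c['origin']),np.array(c['rotation'])
    if Ro.shape!=(3,3): Ro=R.from_quat(Ro).as_matrix()
    return dict(O=O,R=Ro,f=210/np.tan(np.radians(c['vfov'])/2),cx=c['cx'],cy=c['cy'],c=c)
def ray(k,u,v):
    d=k['R']@np.array([(u-k['cx'])/k['f'],-(v-k['cy'])/k['f'],-1]); return k['O'],d/np.linalg.norm(d)
def atz(k,u,v,z):
    O,d=ray(k,u,v); return O+d*(z-O[2])/d[2]
def proj(k,p):
    q=k['R'].T@(np.asarray(p)-k['O']); return k['cx']+k['f']*q[0]/-q[2], k['cy']-k['f']*q[1]/-q[2]
def save(n,im): cv2.imwrite('pics/'+n+'.png',im[:,:,::-1])
E
python3 - <<'E'
from h import *
for n in ['scene','side','wrist']:
    k=cam(n); im=bot.camera(n); save(n+'0',im); print(n,k['O'].round(3),k['R'].round(2).tolist(),round(k['f']),[ (a,b) for a,b in k['c'].items() if a not in('mount','origin','rotation')])
    np.save(n+'0.npy',im)
    for t in ['jar_shortest','jar_second','jar_third','jar_tallest','plinth','pad1','tape_red']:
        print(t,[(np.round(d['extent']).astype(int).tolist(),round(d['score'],2)) for d in bot.look_for(n,t)][:6])
print(bot.get_obs())
E
```

```text
scene [ 0.865 -0.49   0.819] [[0.81, -0.47, 0.35], [0.58, 0.64, -0.5], [0.01, 0.61, 0.79]] 466 [('vfov', 48.5160434200231), ('cx', 285.1157763752882), ('cy', 215.6721202655882)]
jar_shortest [([314, 114, 20, 31], 0.73), ([330, 237, 34, 24], 0.65), ([354, 212, 32, 24], 0.34)]
jar_second [([125, 306, 39, 41], 0.69)]
jar_third [([178, 287, 37, 49], 0.93), ([190, 240, 25, 49], 0.88), ([148, 262, 34, 47], 0.79)]
jar_tallest [([253, 187, 22, 53], 0.64)]
plinth [([289, 156, 26, 28], 0.88), ([318, 115, 13, 31], 0.3)]
pad1 [([302, 266, 37, 31], 0.9), ([329, 237, 31, 26], 0.87), ([354, 212, 32, 25], 0.86), ([125, 308, 37, 41], 0.26)]
tape_red [([367, 195, 29, 17], 0.78), ([301, 265, 33, 29], 0.38)]
side [0.181 0.359 0.665] [[-0.73, 0.53, -0.43], [-0.68, -0.57, 0.46], [-0.0, 0.64, 0.77]] 389 [('vfov', 56.75546188077467), ('cx', 277.64005630399606), ('cy', 217.13769982103082)]
jar_shortest [([204, 397, 37, 43], 0.77), ([311, 239, 23, 58], 0.57)]
jar_second [([205, 239, 36, 28], 0.46)]
jar_third [([371, 201, 23, 44], 0.94), ([372, 168, 27, 41], 0.8), ([403, 183, 28, 44], 0.69)]
jar_tallest [([311
[... 840 characters left out ...]
e-05,  2.40603839e-01,  4.99745913e-03,  1.33519874e+00,
       -1.50309670e-05,  1.57079100e+00]), 'joint_vel': array([-1.66854812e-03,  1.16080620e-03, -1.66600574e-04,  3.02876381e-04,
        9.95986495e-04, -6.69575678e-05]), 'tau': array([-4.26114211e-04, -3.72222626e+01,  2.52690893e+01,  1.32650319e-03,
       -3.48874585e-05,  1.36832787e-05]), 'eef_pos': array([4.99998800e-01, 4.03198183e-06, 2.42303573e-01]), 'tool_rot': array([ 7.07098939e-01,  7.07114623e-01, -8.42133123e-06,  2.20720330e-06]), 'ft_force': array([-0.55256333,  0.07503247, -0.12322777]), 'ft_torque': array([ 3.03247257e-02, -2.19160838e-02, -4.29753016e-05]), 'grasp_force': 0.0, 'grip_width': 0.08557473638941619}
```

View pics/scene0.png

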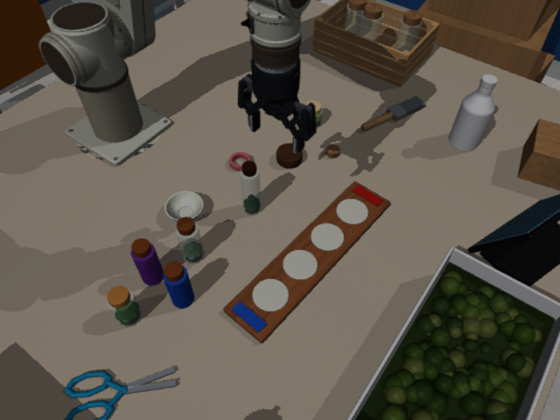

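View pics/side0.png

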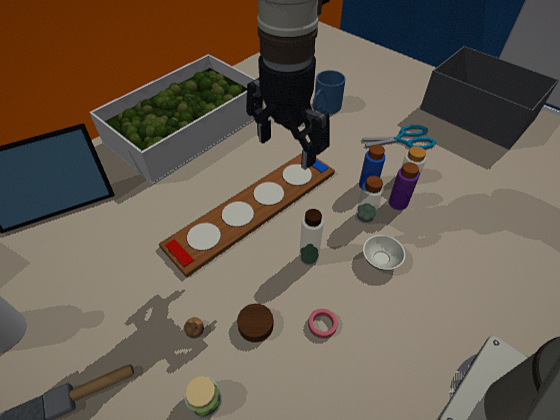

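The scene view shows: shortest jar (314,114), behind the fingers; tallest (252,187); third, clear glass with grey-green moss (189,240); second (124,306); plinth (289,156). The look-alikes are blue at (178,287) and purple at (148,262). Red tape is at (367,195), the upper-right end of the board.

```bash
python3 - <<'E'
from h import *
ks,kd=cam('scene'),cam('side')
def tri(a,b):
    A=np.zeros((3,3));y=np.zeros(3)
    rs=[ray(ks,*a),ray(kd,*b)]
    for O,d in rs: M=np.eye(3)-np.outer(d,d);A+=M;y+=M@O
    p=np.linalg.solve(A,y); return p,[np.linalg.norm((np.eye(3)-np.outer(d,d))@(p-O)) for O,d in rs][0]*1000
P={'short':((314,114),(204,397)),'second':((125,306),(413,168)),'third':((190,240),(371,201)),'tall':((252,187),(311,238)),'plinth':((289,156),(255,323)),
'padA':((353,212),(205,239)),'padB':((328.5,237),(235,213)),'padC':((302-1.5,265),(268,194)),'padD':((270.5,295),(298,175)),'red':((367,195),(178,252))}
for n,(a,b) in P.items():
    p,e=tri(a,b); print(n,p.round(4),'gap',round(e,1), 'r',round(np.hypot(*p[:2]),3))
    if 'pad' in n: print('   ',atz(ks,*a,.018).round(4),atz(kd,*b,.018).round(4))
a=cv2.resize(np.load('scene0.npy')[220:340,90:250],None,fx=4,fy=4); b=cv2.resize(np.load('side0.npy')[140:260,330:450],None,fx=4,fy=4)
save('crop',cv2.resize(np.hstack([a,b]),(798,342)))
E
```

```text
short [0.3817 0.3178 0.0279] gap 3.8 r 0.497
second [ 0.4052 -0.3407  0.0365] gap 1.3 r 0.529
third [ 0.4115 -0.1706  0.056 ] gap 2.0 r 0.445
tall [ 0.4346 -0.0005  0.0737] gap 2.0 r 0.435
plinth [0.4117 0.1724 0.0125] gap 0.3 r 0.446
padA [0.6226 0.1139 0.0112] gap 3.0 r 0.633
    [0.6266 0.1113 0.018 ] [0.6153 0.1149 0.018 ]
padB [0.6201 0.0242 0.0181] gap 1.3 r 0.621
    [0.6192 0.0233 0.018 ] [0.6212 0.0249 0.018 ]
padC [ 0.6096 -0.0663  0.015 ] gap 0.2 r 0.613
    [ 0.6107 -0.0678  0.018 ] [ 0.6075 -0.0645  0.018 ]
padD [ 0.6004 -0.1572  0.0161] gap 1.7 r 0.621
    [ 0.6024 -0.1569  0.018 ] [ 0.5979 -0.1568  0.018 ]
red [0.6283 0.1724 0.019 ] gap 1.4 r 0.651
```

View pics/crop.png

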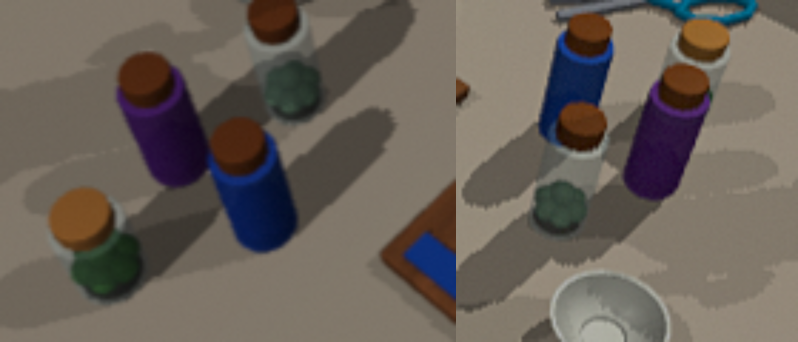

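The crop confirms it: the third jar is clear glass with a reddish-brown cork, and blue and purple are the look-alikes. The second has a tan cork and green moss. Next I check clearances and take a better view from the wrist over the board.

```bash
python3 - <<'E'
from h import *
ks,kd=cam('scene'),cam('side')
for n,uv,z in [('blue',(174,270),.112),('purple',(142,247),.112),('second top',(119.5,297),.084),('third top',(186.5,227),.112),('tall top',(250,168),.14),('ring',(240,161),.01),('bead',(333,151),.01),('bowl',(185,207),.02)]: print(n,atz(ks,*uv,z).round(3))
for n,uv,z in [('second top',(416,153),.084),('third top',(374,184),.112),('tall top',(313,217),.14),('short top',(201,389),.056),('blue',(376,152),.112),('purple',(408,171),.112)]: print('side',n,atz(kd,*uv,z).round(3))
E
```

```text
blue [ 0.468 -0.257  0.112]
purple [ 0.387 -0.256  0.112]
second top [ 0.414 -0.343  0.084]
third top [ 0.421 -0.175  0.112]
tall top [ 0.44  -0.006  0.14 ]
ring [0.325 0.09  0.01 ]
bead [0.487 0.252 0.01 ]
bowl [ 0.323 -0.096  0.02 ]
side second top [ 0.408 -0.336  0.084]
side third top [ 0.41  -0.165  0.112]
side tall top [0.432 0.001 0.14 ]
side short top [0.382 0.313 0.056]
side blue [ 0.461 -0.248  0.112]
side purple [ 0.38  -0.243  0.112]
```

Call:
drive_tool(
  rows=[
    {"dx": 0.3,"dy": -0.3,"dz": -0.5},
    {"dx": 0.6,"dy": -0.6,"dz": -1},
    {"dx": 1.2,"dy": -1,"dz": -1.2},
    {"dx": 1.8,"dy": -1.4,"dz": -1.2},
    {"dx": 2.2,"dy": -1.6,"dz": -1.2},
    {"dx": 2.2,"dy": -1.6,"dz": -1.2},
  ],
)

```text
invalid input at $.rows[0]: expected keys dx, dy, dz, wx, wy, wz, hand
```

```bash
python3 - <<'E'
from h import *
print(bot.get_obs()['eef_pos'])
k=cam('wrist'); im=bot.camera('wrist'); save('wrist1',im)
for t,z in [('jar_shortest',.028),('plinth',.0125),('pad1',.018),('jar_tallest',.07),('tape_red',.018)]:
    print(t,[(np.round(d['extent']).astype(int).tolist(),round(d['score'],2),atz(k,*d['extent'][:2],z).round(4)) for d in bot.look_for('wrist',t)][:4])
E
```

```text
[4.99998800e-01 4.03198183e-06 2.42303573e-01]
jar_shortest [([200, 196, 64, 75], 0.2, array([ 0.4184, -0.0196,  0.028 ]))]
plinth [([182, 17, 73, 35], 0.57, array([0.4102, 0.1542, 0.0125]))]
pad1 [([402, 63, 65, 76], 0.89, array([0.6235, 0.1135, 0.018 ])), ([351, 299, 47, 51], 0.87, array([ 0.5927, -0.1542,  0.018 ])), ([385, 154, 64, 67], 0.86, array([0.6161, 0.0241, 0.018 ])), ([370, 233, 63, 59], 0.73, array([ 0.6075, -0.0668,  0.018 ]))]
jar_tallest [([201, 195, 62, 71], 0.68, array([ 0.4292, -0.0067,  0.07  ]))]
tape_red [([413, 6, 76, 11], 0.58, array([0.6282, 0.1625, 0.018 ]))]
```

View pics/wrist1.png

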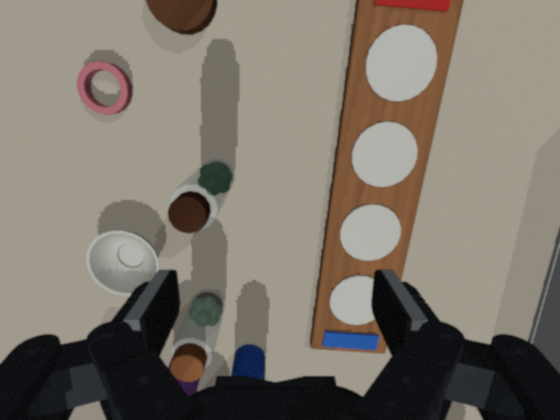

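The wrist view shows the pads at (402,63), (385,154), (370,233) and (353,300), with red tape beyond the first. These agree with the two-view positions. Now I hover over the plinth.

Call:
drive_tool(
  rows=[
    {"dx": 0.5,"dy": -0.3,"dz": 0,"wx": 0,"wy": 0,"wz": 0,"hand": 85},
    {"dx": 1.2,"dy": -0.7,"dz": 0,"wx": 0,"wy": 0,"wz": 0,"hand": 85},
    {"dx": 2,"dy": -1.1,"dz": 0,"wx": 0,"wy": 0,"wz": 0,"hand": 85},
    {"dx": 2.8,"dy": -1.5,"dz": 0,"wx": 0,"wy": 0,"wz": 0,"hand": 85},
    {"dx": 3.4,"dy": -1.76,"dz": 0,"wx": 0,"wy": 0,"wz": 0,"hand": 85},
    {"dx": 3.4,"dy": -1.76,"dz": 0,"wx": 0,"wy": 0,"wz": 0,"hand": 85},
    {"dx": 3.4,"dy": -1.76,"dz": 0,"wx": 0,"wy": 0,"wz": 0,"hand": 85},
  ],
)

```text
clock: 2.2
eef_pos: [0.4119, 0.1704, 0.2424]
tool_rot: [0.706, 0.708, 0.0, 0.0]
ft_force: [0.6, 0.1, 0.1]
grip_width: 0.0849
grasp_force: 0.0
```

```bash
cat > look.py <<'E'
import sys
from h import *
o=bot.get_obs();print(o['eef_pos'].round(4),'t',round(o['clock'],1),'tip',bot.tip_extent,'F',o['ft_force'].round(1))
k=cam('wrist'); im=bot.camera('wrist'); save(sys.argv[1],im)
for a in sys.argv[2:]:
    t,z=a.split(':')
    print(t,[(np.round(d['extent']).astype(int).tolist(),round(d['score'],2),atz(k,*d['extent'][:2],float(z)).round(4).tolist()) for d in bot.look_for('wrist',t)][:4])
E
python3 look.py w2 jar_shortest:.028 plinth:.0125 pad1:.018 jar_tallest:.07 tape_red:.018
```

```text
[0.4119 0.1704 0.2424] t 2.2 tip 0.011 F [0.6 0.1 0.1]
jar_shortest [([241, 29, 61, 58], 0.8, [0.3795, 0.3117, 0.028]), ([297, 337, 39, 86], 0.24, [0.4386, -0.0311, 0.028])]
plinth [([276, 172, 62, 60], 0.63, [0.4119, 0.1735, 0.0125])]
pad1 [([463, 223, 57, 59], 0.91, [0.6243, 0.116, 0.018]), ([442, 295, 52, 54], 0.75, [0.6149, 0.0227, 0.018]), ([297, 335, 38, 88], 0.71, [0.4388, -0.0366, 0.018])]
jar_tallest [([297, 336, 36, 88], 0.77, [0.4356, 0.0039, 0.07])]
tape_red [([476, 172, 67, 24], 0.97, [0.6291, 0.1747, 0.018])]
```

View pics/w2.png

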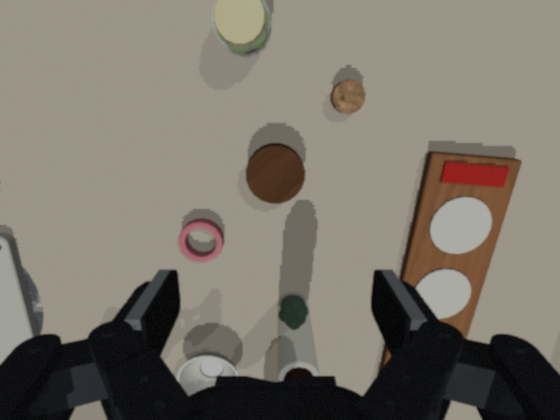

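The plinth at (276,172) is measured at (0.412, 0.173), and nothing stands near the fingers. Descend and grasp.

Call:
drive_tool(
  rows=[
    {"dx": 0.06,"dy": 0,"dz": 0.8,"wx": 0,"wy": 0,"wz": 0,"hand": 85},
    {"dx": 0.06,"dy": 0,"dz": 1.6,"wx": 0,"wy": 0,"wz": 0,"hand": 85},
    {"dx": 0.06,"dy": 0,"dz": 2.4,"wx": 0,"wy": 0,"wz": 0,"hand": 85},
    {"dx": 0.06,"dy": 0,"dz": 3.2,"wx": 0,"wy": 0,"wz": 0,"hand": 85},
    {"dx": 0.06,"dy": 0,"dz": 3.8,"wx": 0,"wy": 0,"wz": 0,"hand": 85},
    {"dx": 0.06,"dy": 0,"dz": 4.2,"wx": 0,"wy": 0,"wz": 0,"hand": 85},
    {"dx": 0.06,"dy": 0,"dz": 4.45,"wx": 0,"wy": 0,"wz": 0,"hand": 85},
    {"dx": 0.06,"dy": 0,"dz": 4.54,"wx": 0,"wy": 0,"wz": 0,"hand": 85},
    {"dx": 0.06,"dy": 0,"dz": 4.54,"wx": 0,"wy": 0,"wz": 0,"hand": 75},
    {"dx": 0.06,"dy": 0,"dz": 4.54,"wx": 0,"wy": 0,"wz": 0,"hand": 66},
    {"dx": 0.06,"dy": 0,"dz": 4.54,"wx": 0,"wy": 0,"wz": 0,"hand": 55},
    {"dx": 0.06,"dy": 0,"dz": 4.54,"wx": 0,"wy": 0,"wz": 0,"hand": 50},
    {"dx": 0.06,"dy": 0,"dz": 4.54,"wx": 0,"wy": 0,"wz": 0,"hand": 50},
    {"dx": 0.06,"dy": 0,"dz": 4.54,"wx": 0,"wy": 0,"wz": 0,"hand": 50},
    {"dx": 0.06,"dy": 0,"dz": 4.54,"wx": 0,"wy": 0,"wz": 0,"hand": 50},
  ],
)

```text
clock: 4.0
eef_pos: [0.4129, 0.1732, 0.0166]
tool_rot: [0.707, 0.707, 0.001, 0.001]
ft_force: [-1.4, -1.6, 5.1]
grip_width: 0.062
grasp_force: 65.1
```

Call:
drive_tool(
  rows=[
    {"dx": 0,"dy": 0,"dz": -0.3,"wx": 0,"wy": 0,"wz": 0,"hand": 50},
    {"dx": 0,"dy": 0,"dz": -1,"wx": 0,"wy": 0,"wz": 0,"hand": 50},
    {"dx": 0,"dy": 0,"dz": -1.8,"wx": 0,"wy": 0,"wz": 0,"hand": 50},
    {"dx": 0,"dy": 0,"dz": -2.6,"wx": 0,"wy": 0,"wz": 0,"hand": 50},
    {"dx": 0,"dy": 0,"dz": -3.4,"wx": 0,"wy": 0,"wz": 0,"hand": 50},
    {"dx": -0.5,"dy": 0.3,"dz": -4,"wx": 0,"wy": 0,"wz": 0,"hand": 50},
    {"dx": -1.2,"dy": 0.7,"dz": -4,"wx": 0,"wy": 0,"wz": 0,"hand": 50},
    {"dx": -1.9,"dy": 1.1,"dz": -4,"wx": 0,"wy": 0,"wz": 0,"hand": 50},
    {"dx": -2.6,"dy": 1.5,"dz": -4,"wx": 0,"wy": 0,"wz": 0,"hand": 50},
    {"dx": -3.3,"dy": 1.9,"dz": -4,"wx": 0,"wy": 0,"wz": 0,"hand": 50},
    {"dx": -4,"dy": 2.3,"dz": -4,"wx": 0,"wy": 0,"wz": 0,"hand": 50},
    {"dx": -4.7,"dy": 2.7,"dz": -4,"wx": 0,"wy": 0,"wz": 0,"hand": 50},
    {"dx": -5.4,"dy": 3.1,"dz": -4,"wx": 0,"wy": 0,"wz": 0,"hand": 50},
    {"dx": -6,"dy": 3.45,"dz": -4,"wx": 0,"wy": 0,"wz": 0,"hand": 50},
    {"dx": -6.4,"dy": 3.7,"dz": -4,"wx": 0,"wy": 0,"wz": 0,"hand": 50},
    {"dx": -6.58,"dy": 3.77,"dz": -4,"wx": 0,"wy": 0,"wz": 0,"hand": 50},
    {"dx": -6.58,"dy": 3.77,"dz": -4,"wx": 0,"wy": 0,"wz": 0,"hand": 50},
    {"dx": -6.58,"dy": 3.77,"dz": -4,"wx": 0,"wy": 0,"wz": 0,"hand": 50},
  ],
)

```text
clock: 5.8
eef_pos: [0.5999, -0.1552, 0.2153]
tool_rot: [0.707, 0.707, -0.0, -0.001]
ft_force: [0.1, 0.6, -0.9]
grip_width: 0.0618
grasp_force: 65.5
```

```bash
python3 look.py w3 pad1:.018 plinth:.2
```

```text
[ 0.5999 -0.1552  0.2153] t 5.8 tip 0.011 F [ 0.1  0.6 -0.9]
pad1 [([285, 88, 78, 81], 0.92, [0.6076, -0.0659, 0.018]), ([276, 176, 67, 64], 0.66, [0.5994, -0.1491, 0.018])]
plinth [([276, 282, 144, 148], 0.62, [0.5994, -0.1626, 0.2]), ([278, 179, 70, 60], 0.62, [0.6004, -0.11, 0.2]), ([292, 13, 67, 26], 0.47, [0.6055, -0.0438, 0.2])]
```

View pics/w3.png

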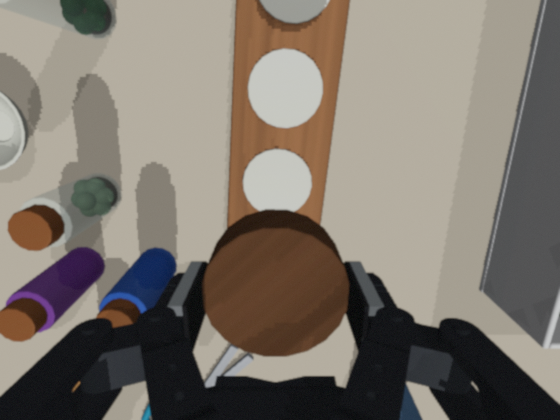

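Plinth is held squarely, centred over pad D, whose visible part is around (277,183). Lower and release.

Call:
drive_tool(
  rows=[
    {"dx": -0.02,"dy": 0.02,"dz": 0.8,"wx": 0,"wy": 0,"wz": 0,"hand": 50},
    {"dx": -0.02,"dy": 0.02,"dz": 1.6,"wx": 0,"wy": 0,"wz": 0,"hand": 50},
    {"dx": -0.02,"dy": 0.02,"dz": 2.4,"wx": 0,"wy": 0,"wz": 0,"hand": 50},
    {"dx": -0.02,"dy": 0.02,"dz": 3,"wx": 0,"wy": 0,"wz": 0,"hand": 50},
    {"dx": -0.02,"dy": 0.02,"dz": 3.3,"wx": 0,"wy": 0,"wz": 0,"hand": 50},
    {"dx": -0.02,"dy": 0.02,"dz": 3.45,"wx": 0,"wy": 0,"wz": 0,"hand": 50},
    {"dx": -0.02,"dy": 0.02,"dz": 3.54,"wx": 0,"wy": 0,"wz": 0,"hand": 50},
    {"dx": -0.02,"dy": 0.02,"dz": 3.6,"wx": 0,"wy": 0,"wz": 0,"hand": 50},
    {"dx": -0.02,"dy": 0.02,"dz": 3.62,"wx": 0,"wy": 0,"wz": 0,"hand": 50},
    {"dx": -0.02,"dy": 0.02,"dz": 3.62,"wx": 0,"wy": 0,"wz": 0,"hand": 50},
  ],
)

```text
clock: 6.95
eef_pos: [0.6021, -0.1571, 0.0353]
tool_rot: [0.707, 0.707, 0.0, 0.001]
ft_force: [0.9, 1.0, -0.3]
grip_width: 0.0622
grasp_force: 65.5
```

Call:
drive_tool(
  rows=[
    {"dx": 0,"dy": 0,"dz": 0.01,"wx": 0,"wy": 0,"wz": 0,"hand": 64},
    {"dx": 0,"dy": 0,"dz": 0.01,"wx": 0,"wy": 0,"wz": 0,"hand": 70},
    {"dx": 0,"dy": 0,"dz": 0.01,"wx": 0,"wy": 0,"wz": 0,"hand": 80},
    {"dx": 0,"dy": 0,"dz": 0.01,"wx": 0,"wy": 0,"wz": 0,"hand": 85},
    {"dx": 0,"dy": 0,"dz": 0.01,"wx": 0,"wy": 0,"wz": 0,"hand": 85},
    {"dx": 0,"dy": 0,"dz": -0.4,"wx": 0,"wy": 0,"wz": 0,"hand": 85},
    {"dx": 0,"dy": 0,"dz": -1.2,"wx": 0,"wy": 0,"wz": 0,"hand": 85},
    {"dx": 0,"dy": 0,"dz": -2,"wx": 0,"wy": 0,"wz": 0,"hand": 85},
    {"dx": 0,"dy": 0,"dz": -2.8,"wx": 0,"wy": 0,"wz": 0,"hand": 85},
    {"dx": 0,"dy": 0,"dz": -3.6,"wx": 0,"wy": 0,"wz": 0,"hand": 85},
    {"dx": 0,"dy": 0,"dz": -4.3,"wx": 0,"wy": 0,"wz": 0,"hand": 85},
    {"dx": 0.8,"dy": -0.8,"dz": -4.3,"wx": 0,"wy": 0,"wz": 0,"hand": 85},
    {"dx": 1.5,"dy": -1.6,"dz": -4.3,"wx": 0,"wy": 0,"wz": 0,"hand": 85},
    {"dx": 2.2,"dy": -2.3,"dz": -4.3,"wx": 0,"wy": 0,"wz": 0,"hand": 85},
    {"dx": 2.8,"dy": -3,"dz": -4.3,"wx": 0,"wy": 0,"wz": 0,"hand": 85},
    {"dx": 3.15,"dy": -3.33,"dz": -4.3,"wx": 0,"wy": 0,"wz": 0,"hand": 85},
    {"dx": 3.15,"dy": -3.33,"dz": -4.3,"wx": 0,"wy": 0,"wz": 0,"hand": 85},
    {"dx": 3.15,"dy": -3.33,"dz": -4.3,"wx": 0,"wy": 0,"wz": 0,"hand": 85},
  ],
)

```text
clock: 8.75
eef_pos: [0.4352, 0.0008, 0.2499]
tool_rot: [0.707, 0.708, 0.001, 0.001]
ft_force: [0.6, 0.0, 0.7]
grip_width: 0.0852
grasp_force: 0.0
```

```bash
python3 look.py w4 jar_tallest:.07 jar_tallest:.14 jar_third:.112
python3 - <<'E'
from h import *
for n in ['scene','side']:
    k=cam(n); bot.camera(n)
    print(n,[(np.round(d['extent'],1).tolist(),round(d['score'],2),atz(k,*d['extent'][:2],.031).round(4).tolist()) for d in bot.look_for(n,'plinth')][:3])
E
```

```text
[0.4352 0.0008 0.2499] t 8.8 tip 0.011 F [0.6 0.  0.7]
jar_tallest [([272, 197, 46, 71], 0.89, [0.4317, -0.0103, 0.07])]
jar_tallest [([272, 197, 46, 71], 0.89, [0.4322, 0.0101, 0.14])]
jar_third [([254, 329, 46, 90], 0.91, [0.4149, -0.1298, 0.112]), ([230, 356, 25, 31], 0.83, [0.3902, -0.1621, 0.112]), ([297, 360, 33, 38], 0.72, [0.4568, -0.1671, 0.112])]
scene [([270.9, 290.8, 34.4, 42.0], 0.81, [0.6019, -0.1548, 0.031])]
side [([297.1, 170.2, 30.1, 26.7], 0.56, [0.6016, -0.1571, 0.031])]
```

View pics/w4.png

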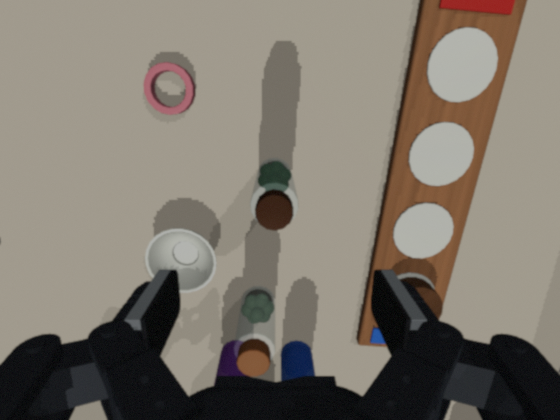

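The tallest jar's cork shows at (274,210), which puts the jar at about (0.4335, 0.000). The plinth on pad D at about (415,292) is confirmed by both fixed cameras at (0.602, -0.156). Grasp the tallest jar.

Call:
drive_tool(
  rows=[
    {"dx": -0.01,"dy": -0.03,"dz": 0.6,"wx": 0,"wy": 0,"wz": 0,"hand": 85},
    {"dx": -0.01,"dy": -0.03,"dz": 1.2,"wx": 0,"wy": 0,"wz": 0,"hand": 85},
    {"dx": -0.01,"dy": -0.03,"dz": 1.8,"wx": 0,"wy": 0,"wz": 0,"hand": 85},
    {"dx": -0.01,"dy": -0.03,"dz": 2.4,"wx": 0,"wy": 0,"wz": 0,"hand": 80},
    {"dx": -0.01,"dy": -0.03,"dz": 2.9,"wx": 0,"wy": 0,"wz": 0,"hand": 70},
    {"dx": -0.01,"dy": -0.03,"dz": 3.15,"wx": 0,"wy": 0,"wz": 0,"hand": 62},
    {"dx": -0.01,"dy": -0.03,"dz": 3.24,"wx": 0,"wy": 0,"wz": 0,"hand": 54},
    {"dx": -0.01,"dy": -0.03,"dz": 3.24,"wx": 0,"wy": 0,"wz": 0,"hand": 48},
    {"dx": -0.01,"dy": -0.03,"dz": 3.24,"wx": 0,"wy": 0,"wz": 0,"hand": 45},
    {"dx": -0.01,"dy": -0.03,"dz": 3.24,"wx": 0,"wy": 0,"wz": 0,"hand": 43},
    {"dx": -0.01,"dy": -0.03,"dz": 3.24,"wx": 0,"wy": 0,"wz": 0,"hand": 41},
    {"dx": -0.01,"dy": -0.03,"dz": 3.24,"wx": 0,"wy": 0,"wz": 0,"hand": 39},
    {"dx": -0.01,"dy": -0.03,"dz": 3.24,"wx": 0,"wy": 0,"wz": 0,"hand": 35},
    {"dx": -0.01,"dy": -0.03,"dz": 3.24,"wx": 0,"wy": 0,"wz": 0,"hand": 30},
    {"dx": -0.01,"dy": -0.03,"dz": 3.24,"wx": 0,"wy": 0,"wz": 0,"hand": 30},
    {"dx": -0.01,"dy": -0.03,"dz": 3.24,"wx": 0,"wy": 0,"wz": 0,"hand": 30},
  ],
)

```text
clock: 10.75
eef_pos: [0.4343, 0.0, 0.0883]
tool_rot: [0.707, 0.707, 0.001, 0.001]
ft_force: [0.1, 0.3, 5.0]
grip_width: 0.0387
grasp_force: 59.7
```

Call:
drive_tool(
  rows=[
    {"dx": 0,"dy": 0,"dz": -0.2,"wx": 0,"wy": 0,"wz": 0,"hand": 30},
    {"dx": 0,"dy": 0,"dz": -0.6,"wx": 0,"wy": 0,"wz": 0,"hand": 30},
    {"dx": 0,"dy": 0,"dz": -1.1,"wx": 0,"wy": 0,"wz": 0,"hand": 30},
    {"dx": 0,"dy": 0,"dz": -1.6,"wx": 0,"wy": 0,"wz": 0,"hand": 30},
    {"dx": -0.2,"dy": 0.2,"dz": -1.8,"wx": 0,"wy": 0,"wz": 0,"hand": 30},
    {"dx": -0.6,"dy": 0.6,"dz": -1.8,"wx": 0,"wy": 0,"wz": 0,"hand": 30},
    {"dx": -1.1,"dy": 1.1,"dz": -1.8,"wx": 0,"wy": 0,"wz": 0,"hand": 30},
    {"dx": -1.6,"dy": 1.7,"dz": -1.8,"wx": 0,"wy": 0,"wz": 0,"hand": 30},
    {"dx": -2.1,"dy": 2.3,"dz": -1.8,"wx": 0,"wy": 0,"wz": 0,"hand": 30},
    {"dx": -2.6,"dy": 2.8,"dz": -1.8,"wx": 0,"wy": 0,"wz": 0,"hand": 30},
    {"dx": -3,"dy": 3.2,"dz": -1.8,"wx": 0,"wy": 0,"wz": 0,"hand": 30},
    {"dx": -3.12,"dy": 3.36,"dz": -1.8,"wx": 0,"wy": 0,"wz": 0,"hand": 30},
    {"dx": -3.12,"dy": 3.36,"dz": -1.8,"wx": 0,"wy": 0,"wz": 0,"hand": 30},
    {"dx": -3.12,"dy": 3.36,"dz": -1.4,"wx": 0,"wy": 0,"wz": 0,"hand": 30},
    {"dx": -3.12,"dy": 3.36,"dz": -1.1,"wx": 0,"wy": 0,"wz": 0,"hand": 30},
    {"dx": -3.12,"dy": 3.36,"dz": -0.95,"wx": 0,"wy": 0,"wz": 0,"hand": 30},
    {"dx": -3.12,"dy": 3.36,"dz": -0.92,"wx": 0,"wy": 0,"wz": 0,"hand": 30},
    {"dx": -3.12,"dy": 3.36,"dz": -0.92,"wx": 0,"wy": 0,"wz": 0,"hand": 30},
  ],
)

```text
clock: 12.55
eef_pos: [0.6013, -0.1556, 0.1337]
tool_rot: [0.707, 0.707, -0.0, -0.0]
ft_force: [-0.4, 1.1, -1.6]
grip_width: 0.039
grasp_force: 60.9
```

```bash
python3 - <<'E'
from h import *
ims=[]
for n in ['scene','side']:
    k=cam(n); im=bot.camera(n)
    u,v=map(int,proj(k,[.602,-.156,.09])); ims.append(cv2.resize(im[v-60:v+60,u-60:u+60],(400,400)))
    print(n,proj(k,[.602,-.156,.09]),[(x,[(np.round(d['extent'],1).tolist(),round(d['score'],2)) for d in bot.look_for(n,x)][:2]) for x in ['plinth','jar_tallest']])
save('held',np.hstack(ims))
E
```

```text
scene (np.float64(270.1292221181949), np.float64(275.4909549101038)) [('plinth', [([270.6, 294.2, 33.7, 33.6], 0.87)]), ('jar_tallest', [([271.6, 269.9, 21.2, 51.1], 0.9)])]
side (np.float64(297.58029909711905), np.float64(151.05792390944345)) [('plinth', [([297.9, 171.9, 28.6, 27.4], 0.84), ([368.1, 201.1, 23.5, 47.9], 0.65)]), ('jar_tallest', [([298.5, 142.2, 17.6, 56.3], 0.71)])]
```

View pics/held.png

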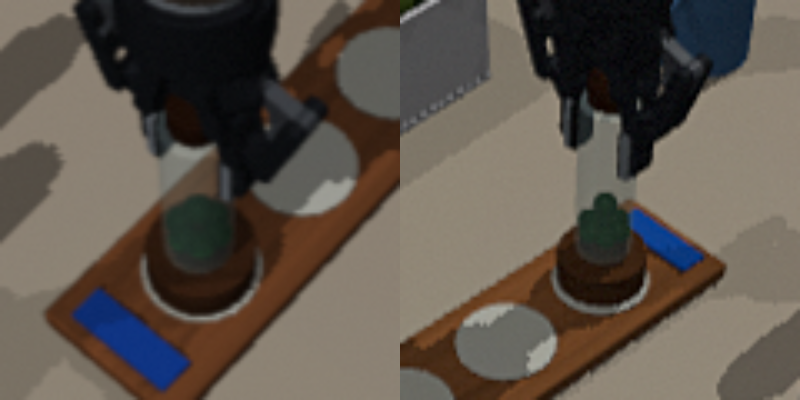

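The jar stands centred just above the plinth in both views: bottom near (200,255) in the left crop and (605,250) in the right. Set down the last 2 mm and open, then rise and go over the third jar.

Call:
drive_tool(
  rows=[
    {"dx": 0,"dy": 0,"dz": 0.02,"wx": 0,"wy": 0,"wz": 0,"hand": 30},
    {"dx": 0,"dy": 0,"dz": 0.04,"wx": 0,"wy": 0,"wz": 0,"hand": 30},
    {"dx": 0,"dy": 0,"dz": 0.045,"wx": 0,"wy": 0,"wz": 0,"hand": 30},
    {"dx": 0,"dy": 0,"dz": 0.045,"wx": 0,"wy": 0,"wz": 0,"hand": 30},
  ],
)

```text
clock: 13.25
eef_pos: [0.6016, -0.156, 0.1314]
tool_rot: [0.707, 0.707, 0.0, 0.0]
ft_force: [-0.1, 0.3, 0.9]
grip_width: 0.0393
grasp_force: 61.3
```

Call:
drive_tool(
  rows=[
    {"dx": 0,"dy": 0,"dz": 0,"wx": 0,"wy": 0,"wz": 0,"hand": 41},
    {"dx": 0,"dy": 0,"dz": 0,"wx": 0,"wy": 0,"wz": 0,"hand": 44},
    {"dx": 0,"dy": 0,"dz": 0,"wx": 0,"wy": 0,"wz": 0,"hand": 52},
    {"dx": 0,"dy": 0,"dz": 0,"wx": 0,"wy": 0,"wz": 0,"hand": 64},
    {"dx": 0,"dy": 0,"dz": 0,"wx": 0,"wy": 0,"wz": 0,"hand": 80},
    {"dx": 0,"dy": 0,"dz": 0,"wx": 0,"wy": 0,"wz": 0,"hand": 85},
    {"dx": 0,"dy": 0,"dz": 0,"wx": 0,"wy": 0,"wz": 0,"hand": 85},
    {"dx": 0,"dy": 0,"dz": -0.3,"wx": 0,"wy": 0,"wz": 0,"hand": 85},
    {"dx": 0,"dy": 0,"dz": -0.9,"wx": 0,"wy": 0,"wz": 0,"hand": 85},
    {"dx": 0,"dy": 0,"dz": -1.5,"wx": 0,"wy": 0,"wz": 0,"hand": 85},
    {"dx": 0,"dy": 0,"dz": -2,"wx": 0,"wy": 0,"wz": 0,"hand": 85},
    {"dx": 0,"dy": 0,"dz": -2.2,"wx": 0,"wy": 0,"wz": 0,"hand": 85},
    {"dx": 0,"dy": -0.6,"dz": -2.2,"wx": 0,"wy": 0,"wz": 0,"hand": 85},
    {"dx": -0.1,"dy": -1.4,"dz": -2.2,"wx": 0,"wy": 0,"wz": 0,"hand": 85},
    {"dx": -0.2,"dy": -2.2,"dz": -2.2,"wx": 0,"wy": 0,"wz": 0,"hand": 85},
    {"dx": -0.28,"dy": -3,"dz": -2.2,"wx": 0,"wy": 0,"wz": 0,"hand": 85},
    {"dx": -0.28,"dy": -3.6,"dz": -2.2,"wx": 0,"wy": 0,"wz": 0,"hand": 85},
    {"dx": -0.28,"dy": -3.74,"dz": -2.2,"wx": 0,"wy": 0,"wz": 0,"hand": 85},
    {"dx": -0.28,"dy": -3.74,"dz": -2.2,"wx": 0,"wy": 0,"wz": 0,"hand": 85},
    {"dx": -0.28,"dy": -3.74,"dz": -2.2,"wx": 0,"wy": 0,"wz": 0,"hand": 85},
  ],
)

```text
clock: 15.25
eef_pos: [0.4156, -0.1702, 0.241]
tool_rot: [0.707, 0.707, 0.0, 0.0]
ft_force: [-0.3, 0.7, -0.8]
grip_width: 0.0849
grasp_force: 0.0
```

```bash
python3 look.py w5 jar_third:.056 jar_second:.04
python3 - <<'E'
from h import *
k=cam('wrist')
for p in [(.413,-.170),(.418,-.172)]: print(p,proj(k,[*p,.112]),proj(k,[*p,0]))
E
```

```text
[ 0.4156 -0.1702  0.241 ] t 15.2 tip 0.011 F [-0.3  0.7 -0.8]
jar_third [([273, 189, 52, 65], 0.85, [0.4125, -0.1739, 0.056]), ([324, 269, 49, 76], 0.81, [0.4671, -0.2621, 0.056]), ([242, 267, 49, 82], 0.67, [0.3803, -0.2593, 0.056])]
jar_second [([268, 327, 46, 76], 0.63, [0.4064, -0.3477, 0.04])]
(0.413, -0.17) (np.float64(272.95970470924146), np.float64(201.74822510074583)) (np.float64(273.5552678200999), np.float64(172.8725241046226))
(0.418, -0.172) (np.float64(279.09150174775243), np.float64(204.09559302612996)) (np.float64(277.9641914726679), np.float64(174.60774988844875))
```

View pics/w5.png

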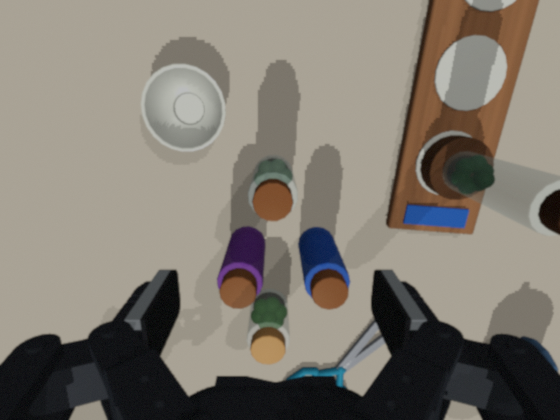

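The third jar's cork at (273,200) gives (0.413, -0.169). The fingers clear blue (323,270), purple (242,267) and the bowl. Grasp.

Call:
drive_tool(
  rows=[
    {"dx": 0.01,"dy": -0.05,"dz": 0.6,"wx": 0,"wy": 0,"wz": 0,"hand": 85},
    {"dx": 0.01,"dy": -0.05,"dz": 1.2,"wx": 0,"wy": 0,"wz": 0,"hand": 85},
    {"dx": 0.01,"dy": -0.05,"dz": 1.8,"wx": 0,"wy": 0,"wz": 0,"hand": 85},
    {"dx": 0.01,"dy": -0.05,"dz": 2.4,"wx": 0,"wy": 0,"wz": 0,"hand": 80},
    {"dx": 0.01,"dy": -0.05,"dz": 3,"wx": 0,"wy": 0,"wz": 0,"hand": 72},
    {"dx": 0.01,"dy": -0.05,"dz": 3.4,"wx": 0,"wy": 0,"wz": 0,"hand": 64},
    {"dx": 0.01,"dy": -0.05,"dz": 3.57,"wx": 0,"wy": 0,"wz": 0,"hand": 57},
    {"dx": 0.01,"dy": -0.05,"dz": 3.57,"wx": 0,"wy": 0,"wz": 0,"hand": 52},
    {"dx": 0.01,"dy": -0.05,"dz": 3.57,"wx": 0,"wy": 0,"wz": 0,"hand": 49},
    {"dx": 0.01,"dy": -0.05,"dz": 3.57,"wx": 0,"wy": 0,"wz": 0,"hand": 47},
    {"dx": 0.01,"dy": -0.05,"dz": 3.57,"wx": 0,"wy": 0,"wz": 0,"hand": 45},
    {"dx": 0.01,"dy": -0.05,"dz": 3.57,"wx": 0,"wy": 0,"wz": 0,"hand": 43},
    {"dx": 0.01,"dy": -0.05,"dz": 3.57,"wx": 0,"wy": 0,"wz": 0,"hand": 38},
    {"dx": 0.01,"dy": -0.05,"dz": 3.57,"wx": 0,"wy": 0,"wz": 0,"hand": 34},
    {"dx": 0.01,"dy": -0.05,"dz": 3.57,"wx": 0,"wy": 0,"wz": 0,"hand": 34},
    {"dx": 0.01,"dy": -0.05,"dz": 3.57,"wx": 0,"wy": 0,"wz": 0,"hand": 34},
  ],
)

```text
clock: 17.0
eef_pos: [0.413, -0.1699, 0.0638]
tool_rot: [0.707, 0.707, 0.001, 0.001]
ft_force: [-0.5, -0.0, 5.8]
grip_width: 0.0428
grasp_force: 60.1
```

Call:
drive_tool(
  rows=[
    {"dx": 0,"dy": 0,"dz": -0.2,"wx": 0,"wy": 0,"wz": 0,"hand": 34},
    {"dx": 0,"dy": 0,"dz": -0.6,"wx": 0,"wy": 0,"wz": 0,"hand": 34},
    {"dx": 0.2,"dy": 0,"dz": -1.1,"wx": 0,"wy": 0,"wz": 0,"hand": 34},
    {"dx": 0.6,"dy": 0.1,"dz": -1.4,"wx": 0,"wy": 0,"wz": 0,"hand": 34},
    {"dx": 1.1,"dy": 0.3,"dz": -1.4,"wx": 0,"wy": 0,"wz": 0,"hand": 34},
    {"dx": 1.6,"dy": 0.6,"dz": -1.4,"wx": 0,"wy": 0,"wz": 0,"hand": 34},
    {"dx": 2,"dy": 1.1,"dz": -1.4,"wx": 0,"wy": 0,"wz": 0,"hand": 34},
    {"dx": 2.07,"dy": 1.7,"dz": -1.4,"wx": 0,"wy": 0,"wz": 0,"hand": 34},
    {"dx": 2.07,"dy": 2.3,"dz": -1.4,"wx": 0,"wy": 0,"wz": 0,"hand": 34},
    {"dx": 2.07,"dy": 2.9,"dz": -1.4,"wx": 0,"wy": 0,"wz": 0,"hand": 34},
    {"dx": 2.07,"dy": 3.5,"dz": -1.4,"wx": 0,"wy": 0,"wz": 0,"hand": 34},
    {"dx": 2.07,"dy": 3.8,"dz": -1.3,"wx": 0,"wy": 0,"wz": 0,"hand": 34},
    {"dx": 2.07,"dy": 3.92,"dz": -1,"wx": 0,"wy": 0,"wz": 0,"hand": 34},
    {"dx": 2.07,"dy": 3.92,"dz": -0.7,"wx": 0,"wy": 0,"wz": 0,"hand": 34},
    {"dx": 2.07,"dy": 3.92,"dz": -0.5,"wx": 0,"wy": 0,"wz": 0,"hand": 34},
    {"dx": 2.07,"dy": 3.92,"dz": -0.42,"wx": 0,"wy": 0,"wz": 0,"hand": 34},
    {"dx": 2.07,"dy": 3.92,"dz": -0.38,"wx": 0,"wy": 0,"wz": 0,"hand": 34},
    {"dx": 2.07,"dy": 3.92,"dz": -0.36,"wx": 0,"wy": 0,"wz": 0,"hand": 34},
    {"dx": 2.07,"dy": 3.92,"dz": -0.36,"wx": 0,"wy": 0,"wz": 0,"hand": 34},
  ],
)

```text
clock: 18.9
eef_pos: [0.607, -0.066, 0.0819]
tool_rot: [0.707, 0.707, -0.0, -0.0]
ft_force: [-3.3, 0.2, 4.8]
grip_width: 0.043
grasp_force: 61.9
```

```bash
python3 - <<'E'
from h import *
ims=[]
for n in ['scene','side']:
    k=cam(n); im=bot.camera(n)
    u,v=map(int,proj(k,[.605,-.09,.09])); ims.append(cv2.resize(im[v-60:v+60,u-60:u+60],(400,400)))
save('held2',np.hstack(ims)); print(bot.get_obs()['ft_force'])
E
```

```text
[-4.15682418  0.96049439  7.19014419]
```

View pics/held2.png

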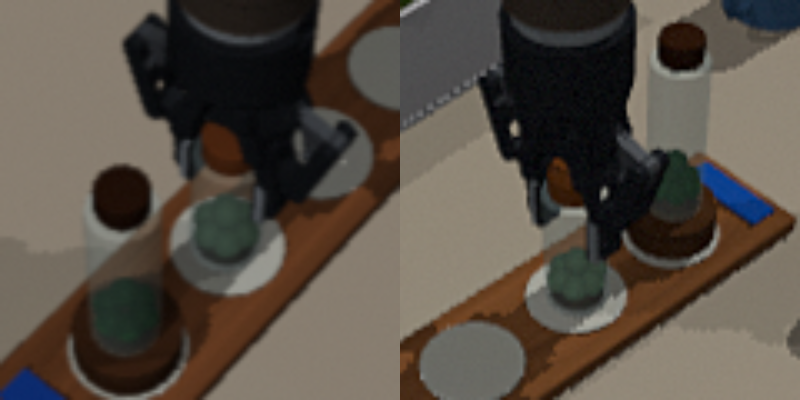

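The third jar stands on pad C, centred (left crop 225,240; right crop 577,280), with contact felt. The tallest jar stands on its plinth. Release and go over the second jar.

Call:
drive_tool(
  rows=[
    {"dx": 0,"dy": 0,"dz": -0.01,"wx": 0,"wy": 0,"wz": 0,"hand": 45},
    {"dx": 0,"dy": 0,"dz": -0.01,"wx": 0,"wy": 0,"wz": 0,"hand": 50},
    {"dx": 0,"dy": 0,"dz": -0.01,"wx": 0,"wy": 0,"wz": 0,"hand": 60},
    {"dx": 0,"dy": 0,"dz": -0.01,"wx": 0,"wy": 0,"wz": 0,"hand": 75},
    {"dx": 0,"dy": 0,"dz": -0.01,"wx": 0,"wy": 0,"wz": 0,"hand": 85},
    {"dx": 0,"dy": 0,"dz": -0.01,"wx": 0,"wy": 0,"wz": 0,"hand": 85},
    {"dx": 0,"dy": 0,"dz": -0.4,"wx": 0,"wy": 0,"wz": 0,"hand": 85},
    {"dx": 0,"dy": 0,"dz": -1.1,"wx": 0,"wy": 0,"wz": 0,"hand": 85},
    {"dx": 0,"dy": 0,"dz": -1.9,"wx": 0,"wy": 0,"wz": 0,"hand": 85},
    {"dx": 0,"dy": 0,"dz": -2.7,"wx": 0,"wy": 0,"wz": 0,"hand": 85},
    {"dx": 0,"dy": -0.5,"dz": -3.2,"wx": 0,"wy": 0,"wz": 0,"hand": 85},
    {"dx": -0.5,"dy": -1.3,"dz": -3.2,"wx": 0,"wy": 0,"wz": 0,"hand": 85},
    {"dx": -1.2,"dy": -2.1,"dz": -3.2,"wx": 0,"wy": 0,"wz": 0,"hand": 85},
    {"dx": -2,"dy": -2.8,"dz": -3.2,"wx": 0,"wy": 0,"wz": 0,"hand": 85},
    {"dx": -2.9,"dy": -3.4,"dz": -3.2,"wx": 0,"wy": 0,"wz": 0,"hand": 85},
    {"dx": -3.8,"dy": -3.8,"dz": -3.2,"wx": 0,"wy": 0,"wz": 0,"hand": 85},
    {"dx": -4.7,"dy": -3.98,"dz": -3.2,"wx": 0,"wy": 0,"wz": 0,"hand": 85},
    {"dx": -5.3,"dy": -3.98,"dz": -3.2,"wx": 0,"wy": 0,"wz": 0,"hand": 85},
    {"dx": -5.48,"dy": -3.98,"dz": -3.2,"wx": 0,"wy": 0,"wz": 0,"hand": 85},
    {"dx": -5.48,"dy": -3.98,"dz": -3.2,"wx": 0,"wy": 0,"wz": 0,"hand": 85},
  ],
)

```text
clock: 21.0
eef_pos: [0.4087, -0.3412, 0.2402]
tool_rot: [0.708, 0.706, 0.0, -0.0]
ft_force: [-0.3, 0.4, 0.3]
grip_width: 0.0845
grasp_force: 0.0
```

```bash
python3 look.py w6 jar_second:.042 jar_third:.056
python3 - <<'E'
from h import *
k=cam('wrist'); p=(.408,-.340); print(p,proj(k,[*p,.084]),proj(k,[*p,0]))
E
```

```text
[ 0.4087 -0.3412  0.2402] t 21.0 tip 0.011 F [-0.3  0.4  0.3]
jar_second [([274, 184, 50, 61], 0.55, [0.4065, -0.3433, 0.042])]
jar_third [([243, 90, 58, 55], 0.7, [0.3794, -0.2538, 0.056])]
(0.408, -0.34) (np.float64(274.9178551421126), np.float64(194.2363246818213)) (np.float64(274.9879984311652), np.float64(174.23283712321012))
```

View pics/w6.png

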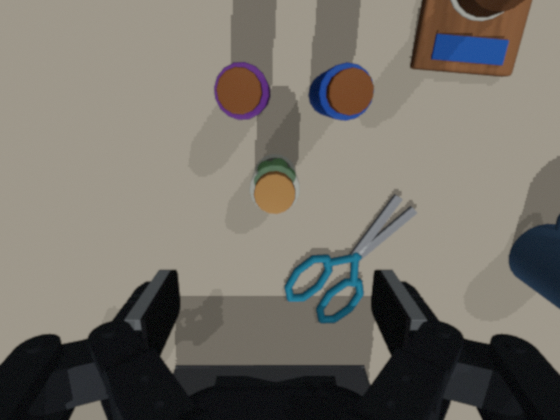

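The second jar's cork at (275,193) gives (0.408, -0.339). The scissors and look-alikes are clear of the fingers.

Call:
drive_tool(
  rows=[
    {"dx": 0.03,"dy": -0.01,"dz": 0.6,"wx": 0,"wy": 0,"wz": 0,"hand": 85},
    {"dx": 0.03,"dy": -0.01,"dz": 1.2,"wx": 0,"wy": 0,"wz": 0,"hand": 85},
    {"dx": 0.03,"dy": -0.01,"dz": 1.8,"wx": 0,"wy": 0,"wz": 0,"hand": 85},
    {"dx": 0.03,"dy": -0.01,"dz": 2.4,"wx": 0,"wy": 0,"wz": 0,"hand": 85},
    {"dx": 0.03,"dy": -0.01,"dz": 3,"wx": 0,"wy": 0,"wz": 0,"hand": 80},
    {"dx": 0.03,"dy": -0.01,"dz": 3.5,"wx": 0,"wy": 0,"wz": 0,"hand": 72},
    {"dx": 0.03,"dy": -0.01,"dz": 3.8,"wx": 0,"wy": 0,"wz": 0,"hand": 64},
    {"dx": 0.03,"dy": -0.01,"dz": 3.9,"wx": 0,"wy": 0,"wz": 0,"hand": 58},
    {"dx": 0.03,"dy": -0.01,"dz": 3.9,"wx": 0,"wy": 0,"wz": 0,"hand": 54},
    {"dx": 0.03,"dy": -0.01,"dz": 3.9,"wx": 0,"wy": 0,"wz": 0,"hand": 51},
    {"dx": 0.03,"dy": -0.01,"dz": 3.9,"wx": 0,"wy": 0,"wz": 0,"hand": 49},
    {"dx": 0.03,"dy": -0.01,"dz": 3.9,"wx": 0,"wy": 0,"wz": 0,"hand": 47},
    {"dx": 0.03,"dy": -0.01,"dz": 3.9,"wx": 0,"wy": 0,"wz": 0,"hand": 42},
    {"dx": 0.03,"dy": -0.01,"dz": 3.9,"wx": 0,"wy": 0,"wz": 0,"hand": 38},
    {"dx": 0.03,"dy": -0.01,"dz": 3.9,"wx": 0,"wy": 0,"wz": 0,"hand": 38},
    {"dx": 0.03,"dy": -0.01,"dz": 3.9,"wx": 0,"wy": 0,"wz": 0,"hand": 38},
  ],
)

```text
clock: 22.75
eef_pos: [0.4093, -0.339, 0.0471]
tool_rot: [0.707, 0.707, 0.0, 0.001]
ft_force: [-0.6, 1.8, 6.7]
grip_width: 0.0468
grasp_force: 61.2
```

Call:
drive_tool(
  rows=[
    {"dx": 0,"dy": 0,"dz": -0.2,"wx": 0,"wy": 0,"wz": 0,"hand": 38},
    {"dx": 0,"dy": 0,"dz": -0.7,"wx": 0,"wy": 0,"wz": 0,"hand": 38},
    {"dx": 0,"dy": 0,"dz": -1.3,"wx": 0,"wy": 0,"wz": 0,"hand": 38},
    {"dx": 0,"dy": 0,"dz": -1.9,"wx": 0,"wy": 0,"wz": 0,"hand": 38},
    {"dx": 0,"dy": 0,"dz": -2.5,"wx": 0,"wy": 0,"wz": 0,"hand": 38},
    {"dx": 0.2,"dy": 0,"dz": -3,"wx": 0,"wy": 0,"wz": 0,"hand": 38},
    {"dx": 0.8,"dy": 0,"dz": -3.2,"wx": 0,"wy": 0,"wz": 0,"hand": 38},
    {"dx": 1.5,"dy": 0,"dz": -3.2,"wx": 0,"wy": 0,"wz": 0,"hand": 38},
    {"dx": 2.2,"dy": 0,"dz": -3.2,"wx": 0,"wy": 0,"wz": 0,"hand": 38},
    {"dx": 2.9,"dy": 0,"dz": -3.2,"wx": 0,"wy": 0,"wz": 0,"hand": 38},
    {"dx": 3.6,"dy": 0,"dz": -3.2,"wx": 0,"wy": 0,"wz": 0,"hand": 38},
    {"dx": 4.3,"dy": 0.1,"dz": -3.2,"wx": 0,"wy": 0,"wz": 0,"hand": 38},
    {"dx": 5,"dy": 0.3,"dz": -3.2,"wx": 0,"wy": 0,"wz": 0,"hand": 38},
    {"dx": 5.7,"dy": 0.6,"dz": -3.2,"wx": 0,"wy": 0,"wz": 0,"hand": 38},
    {"dx": 6.4,"dy": 1,"dz": -3.2,"wx": 0,"wy": 0,"wz": 0,"hand": 38},
    {"dx": 7,"dy": 1.6,"dz": -3.2,"wx": 0,"wy": 0,"wz": 0,"hand": 38},
    {"dx": 7.25,"dy": 2.2,"dz": -3.2,"wx": 0,"wy": 0,"wz": 0,"hand": 38},
    {"dx": 7.25,"dy": 2.9,"dz": -3,"wx": 0,"wy": 0,"wz": 0,"hand": 38},
    {"dx": 7.25,"dy": 3.6,"dz": -2.6,"wx": 0,"wy": 0,"wz": 0,"hand": 38},
    {"dx": 7.25,"dy": 4.15,"dz": -2.2,"wx": 0,"wy": 0,"wz": 0,"hand": 38},
  ],
)

```text
clock: 24.75
eef_pos: [0.6183, 0.0243, 0.1559]
tool_rot: [0.707, 0.707, 0.001, 0.001]
ft_force: [-0.2, -0.8, -1.4]
grip_width: 0.0462
grasp_force: 61.9
```

Call:
drive_tool(
  rows=[
    {"dx": 0,"dy": 0,"dz": 0.5,"wx": 0,"wy": 0,"wz": 0,"hand": 38},
    {"dx": 0,"dy": 0,"dz": 1,"wx": 0,"wy": 0,"wz": 0,"hand": 38},
    {"dx": 0,"dy": 0,"dz": 1.4,"wx": 0,"wy": 0,"wz": 0,"hand": 38},
    {"dx": 0,"dy": 0,"dz": 1.65,"wx": 0,"wy": 0,"wz": 0,"hand": 38},
    {"dx": 0,"dy": 0,"dz": 1.77,"wx": 0,"wy": 0,"wz": 0,"hand": 38},
    {"dx": 0,"dy": 0,"dz": 1.82,"wx": 0,"wy": 0,"wz": 0,"hand": 38},
    {"dx": 0,"dy": 0,"dz": 1.82,"wx": 0,"wy": 0,"wz": 0,"hand": 38},
    {"dx": 0,"dy": 0,"dz": 1.82,"wx": 0,"wy": 0,"wz": 0,"hand": 38},
  ],
)

```text
clock: 25.55
eef_pos: [0.6171, 0.024, 0.0658]
tool_rot: [0.707, 0.707, 0.001, 0.001]
ft_force: [-0.5, -0.3, -1.2]
grip_width: 0.0465
grasp_force: 62.3
```

```bash
python3 - <<'E'
from h import *
ims=[]
for n in ['scene','side']:
    k=cam(n); im=bot.camera(n)
    u,v=map(int,proj(k,[.61,0,.07])); ims.append(cv2.resize(im[v-60:v+60,u-60:u+60],(400,400)))
save('held3',np.hstack(ims)); print(bot.get_obs()['ft_force'])
E
```

```text
[-0.41713717  0.23184333 -1.31884777]
```

View pics/held3.png

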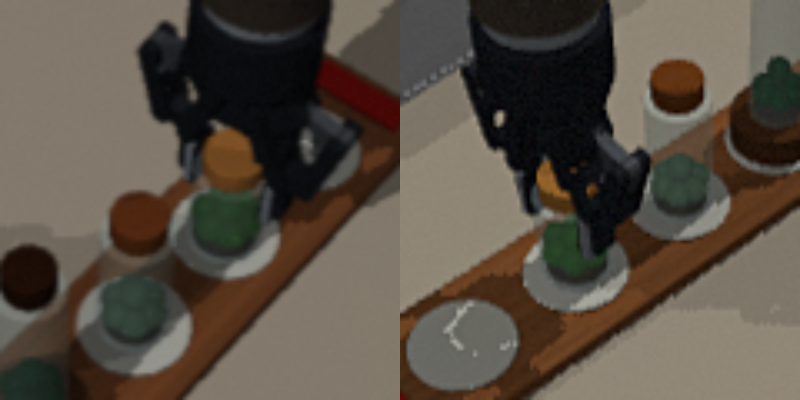

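The second jar is centred over pad B (left crop 225,230; right crop 575,255), just above contact. Lower the last 1.5 mm, release, and go over the shortest jar.

Call:
drive_tool(
  rows=[
    {"dx": 0,"dy": 0,"dz": 0.02,"wx": 0,"wy": 0,"wz": 0,"hand": 38},
    {"dx": 0,"dy": 0,"dz": 0.03,"wx": 0,"wy": 0,"wz": 0,"hand": 38},
    {"dx": 0,"dy": 0,"dz": 0.03,"wx": 0,"wy": 0,"wz": 0,"hand": 49},
    {"dx": 0,"dy": 0,"dz": 0.03,"wx": 0,"wy": 0,"wz": 0,"hand": 54},
    {"dx": 0,"dy": 0,"dz": 0.03,"wx": 0,"wy": 0,"wz": 0,"hand": 64},
    {"dx": 0,"dy": 0,"dz": 0.03,"wx": 0,"wy": 0,"wz": 0,"hand": 78},
    {"dx": 0,"dy": 0,"dz": 0.03,"wx": 0,"wy": 0,"wz": 0,"hand": 85},
    {"dx": 0,"dy": 0,"dz": 0.03,"wx": 0,"wy": 0,"wz": 0,"hand": 85},
    {"dx": 0,"dy": 0,"dz": -0.4,"wx": 0,"wy": 0,"wz": 0,"hand": 85},
    {"dx": 0,"dy": 0,"dz": -1.1,"wx": 0,"wy": 0,"wz": 0,"hand": 85},
    {"dx": 0,"dy": 0,"dz": -1.9,"wx": 0,"wy": 0,"wz": 0,"hand": 85},
    {"dx": 0.5,"dy": -0.5,"dz": -2.7,"wx": 0,"wy": 0,"wz": 0,"hand": 85},
    {"dx": 1.3,"dy": -1.1,"dz": -2.9,"wx": 0,"wy": 0,"wz": 0,"hand": 85},
    {"dx": 2.1,"dy": -1.8,"dz": -2.9,"wx": 0,"wy": 0,"wz": 0,"hand": 85},
    {"dx": 2.9,"dy": -2.5,"dz": -2.9,"wx": 0,"wy": 0,"wz": 0,"hand": 85},
    {"dx": 3.7,"dy": -3.2,"dz": -2.9,"wx": 0,"wy": 0,"wz": 0,"hand": 85},
    {"dx": 4.5,"dy": -3.8,"dz": -2.9,"wx": 0,"wy": 0,"wz": 0,"hand": 85},
    {"dx": 5.3,"dy": -4.4,"dz": -2.9,"wx": 0,"wy": 0,"wz": 0,"hand": 85},
    {"dx": 5.8,"dy": -4.72,"dz": -2.9,"wx": 0,"wy": 0,"wz": 0,"hand": 85},
    {"dx": 5.8,"dy": -4.72,"dz": -2.9,"wx": 0,"wy": 0,"wz": 0,"hand": 85},
  ],
)

```text
clock: 27.65
eef_pos: [0.3771, 0.3177, 0.2098]
tool_rot: [0.704, 0.71, 0.0, -0.001]
ft_force: [-0.0, -1.0, -0.1]
grip_width: 0.0851
grasp_force: 0.0
```

```bash
python3 look.py w7 jar_shortest:.028 
python3 - <<'E'
from h import *
k=cam('wrist'); p=(.381,.314); print(p,proj(k,[*p,.056]),proj(k,[*p,0]))
E
```

```text
[0.3771 0.3177 0.2098] t 27.6 tip 0.011 F [-0.  -1.  -0.1]
jar_shortest [([280, 185, 53, 60], 0.87, [0.3804, 0.3186, 0.028])]
(0.381, 0.314) (np.float64(277.9313518663026), np.float64(194.31156597969112)) (np.float64(277.4778095477947), np.float64(179.77387790259098))
```

View pics/w7.png

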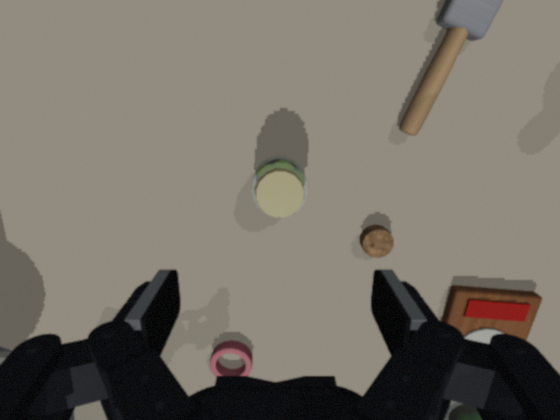

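The shortest jar's cork at (280,193) gives about (0.383, 0.315). The bead at (377,241) is clear of the fingers. The arm hadn't settled, so I descend partway first.

Call:
drive_tool(
  rows=[
    {"dx": 0,"dy": 0.03,"dz": 0.5,"wx": 0,"wy": 0,"wz": 0,"hand": 85},
    {"dx": 0,"dy": 0.03,"dz": 1,"wx": 0,"wy": 0,"wz": 0,"hand": 85},
    {"dx": 0,"dy": 0.03,"dz": 1.5,"wx": 0,"wy": 0,"wz": 0,"hand": 85},
    {"dx": 0,"dy": 0.03,"dz": 2,"wx": 0,"wy": 0,"wz": 0,"hand": 85},
    {"dx": 0,"dy": 0.03,"dz": 2,"wx": 0,"wy": 0,"wz": 0,"hand": 85},
    {"dx": 0,"dy": 0.03,"dz": 2,"wx": 0,"wy": 0,"wz": 0,"hand": 85},
  ],
)

```text
clock: 28.35
eef_pos: [0.3822, 0.3129, 0.1097]
tool_rot: [0.708, 0.706, -0.001, 0.0]
ft_force: [0.1, -0.6, 0.2]
grip_width: 0.0846
grasp_force: 0.0
```

Call:
drive_tool(
  rows=[
    {"dx": 0.04,"dy": 0.01,"dz": 0.5,"wx": 0,"wy": 0,"wz": 0,"hand": 85},
    {"dx": 0.04,"dy": 0.01,"dz": 1,"wx": 0,"wy": 0,"wz": 0,"hand": 85},
    {"dx": 0.04,"dy": 0.01,"dz": 1.4,"wx": 0,"wy": 0,"wz": 0,"hand": 85},
    {"dx": 0.04,"dy": 0.01,"dz": 1.65,"wx": 0,"wy": 0,"wz": 0,"hand": 78},
    {"dx": 0.04,"dy": 0.01,"dz": 1.74,"wx": 0,"wy": 0,"wz": 0,"hand": 70},
    {"dx": 0.04,"dy": 0.01,"dz": 1.74,"wx": 0,"wy": 0,"wz": 0,"hand": 63},
    {"dx": 0.04,"dy": 0.01,"dz": 1.74,"wx": 0,"wy": 0,"wz": 0,"hand": 58},
    {"dx": 0.04,"dy": 0.01,"dz": 1.74,"wx": 0,"wy": 0,"wz": 0,"hand": 55},
    {"dx": 0.04,"dy": 0.01,"dz": 1.74,"wx": 0,"wy": 0,"wz": 0,"hand": 53},
    {"dx": 0.04,"dy": 0.01,"dz": 1.74,"wx": 0,"wy": 0,"wz": 0,"hand": 48},
    {"dx": 0.04,"dy": 0.01,"dz": 1.74,"wx": 0,"wy": 0,"wz": 0,"hand": 44},
    {"dx": 0.04,"dy": 0.01,"dz": 1.74,"wx": 0,"wy": 0,"wz": 0,"hand": 44},
    {"dx": 0.04,"dy": 0.01,"dz": 1.74,"wx": 0,"wy": 0,"wz": 0,"hand": 44},
  ],
)

```text
clock: 29.65
eef_pos: [0.3827, 0.3166, 0.0241]
tool_rot: [0.707, 0.707, 0.001, 0.0]
ft_force: [-2.0, -1.2, 8.3]
grip_width: 0.0524
grasp_force: 61.5
```

Call:
drive_tool(
  rows=[
    {"dx": 0,"dy": 0,"dz": -0.2,"wx": 0,"wy": 0,"wz": 0,"hand": 44},
    {"dx": 0,"dy": 0,"dz": -0.7,"wx": 0,"wy": 0,"wz": 0,"hand": 44},
    {"dx": -0.2,"dy": 0.2,"dz": -1.3,"wx": 0,"wy": 0,"wz": 0,"hand": 44},
    {"dx": -0.6,"dy": 0.7,"dz": -1.6,"wx": 0,"wy": 0,"wz": 0,"hand": 44},
    {"dx": -1.1,"dy": 1.3,"dz": -1.6,"wx": 0,"wy": 0,"wz": 0,"hand": 44},
    {"dx": -1.6,"dy": 1.9,"dz": -1.6,"wx": 0,"wy": 0,"wz": 0,"hand": 44},
    {"dx": -2.1,"dy": 2.5,"dz": -1.6,"wx": 0,"wy": 0,"wz": 0,"hand": 44},
    {"dx": -2.6,"dy": 3.1,"dz": -1.6,"wx": 0,"wy": 0,"wz": 0,"hand": 44},
    {"dx": -3.1,"dy": 3.7,"dz": -1.6,"wx": 0,"wy": 0,"wz": 0,"hand": 44},
    {"dx": -3.6,"dy": 4.3,"dz": -1.6,"wx": 0,"wy": 0,"wz": 0,"hand": 44},
    {"dx": -3.9,"dy": 4.7,"dz": -1.5,"wx": 0,"wy": 0,"wz": 0,"hand": 44},
    {"dx": -4.05,"dy": 4.82,"dz": -1.3,"wx": 0,"wy": 0,"wz": 0,"hand": 44},
    {"dx": -4.05,"dy": 4.82,"dz": -1,"wx": 0,"wy": 0,"wz": 0,"hand": 44},
    {"dx": -4.05,"dy": 4.82,"dz": -0.7,"wx": 0,"wy": 0,"wz": 0,"hand": 44},
    {"dx": -4.05,"dy": 4.82,"dz": -0.5,"wx": 0,"wy": 0,"wz": 0,"hand": 44},
    {"dx": -4.05,"dy": 4.82,"dz": -0.4,"wx": 0,"wy": 0,"wz": 0,"hand": 44},
    {"dx": -4.05,"dy": 4.82,"dz": -0.37,"wx": 0,"wy": 0,"wz": 0,"hand": 44},
    {"dx": -4.05,"dy": 4.82,"dz": -0.35,"wx": 0,"wy": 0,"wz": 0,"hand": 44},
    {"dx": -4.05,"dy": 4.82,"dz": -0.35,"wx": 0,"wy": 0,"wz": 0,"hand": 44},
  ],
)

```text
clock: 31.55
eef_pos: [0.622, 0.1139, 0.0422]
tool_rot: [0.707, 0.707, -0.0, -0.0]
ft_force: [-4.7, -0.8, 7.5]
grip_width: 0.0523
grasp_force: 64.0
```

```bash
python3 - <<'E'
from h import *
ims=[]
for n in ['scene','side']:
    k=cam(n); im=bot.camera(n)
    u,v=map(int,proj(k,[.62,.09,.06])); ims.append(cv2.resize(im[v-60:v+60,u-60:u+60],(400,400)))
save('held4',np.hstack(ims)); print(bot.get_obs()['ft_force'])
E
```

```text
[-5.52755213 -1.50837049  8.81040727]
```

View pics/held4.png

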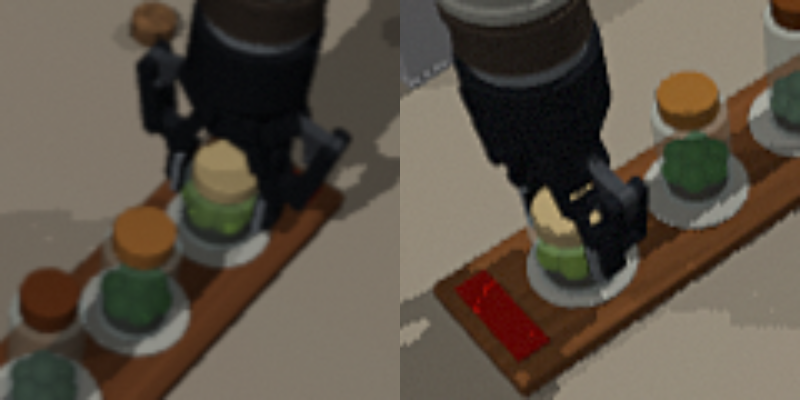

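The shortest jar is on pad A next to the red tape and in contact with it. Release and back off straight up, away from the board.

Call:
drive_tool(
  rows=[
    {"dx": 0,"dy": 0,"dz": -0.02,"wx": 0,"wy": 0,"wz": 0,"hand": 54},
    {"dx": 0,"dy": 0,"dz": -0.02,"wx": 0,"wy": 0,"wz": 0,"hand": 60},
    {"dx": 0,"dy": 0,"dz": -0.02,"wx": 0,"wy": 0,"wz": 0,"hand": 70},
    {"dx": 0,"dy": 0,"dz": -0.02,"wx": 0,"wy": 0,"wz": 0,"hand": 82},
    {"dx": 0,"dy": 0,"dz": -0.02,"wx": 0,"wy": 0,"wz": 0,"hand": 85},
    {"dx": 0,"dy": 0,"dz": -0.02,"wx": 0,"wy": 0,"wz": 0,"hand": 85},
    {"dx": 0,"dy": 0,"dz": -0.4,"wx": 0,"wy": 0,"wz": 0,"hand": 85},
    {"dx": 0,"dy": 0,"dz": -1,"wx": 0,"wy": 0,"wz": 0,"hand": 85},
    {"dx": 0,"dy": 0,"dz": -1.8,"wx": 0,"wy": 0,"wz": 0,"hand": 85},
    {"dx": 0,"dy": 0,"dz": -2.6,"wx": 0,"wy": 0,"wz": 0,"hand": 85},
    {"dx": 0,"dy": -0.7,"dz": -3.4,"wx": 0,"wy": 0,"wz": 0,"hand": 85},
    {"dx": 0,"dy": -1.5,"dz": -4,"wx": 0,"wy": 0,"wz": 0,"hand": 85},
    {"dx": 0.5,"dy": -2.3,"dz": -4.4,"wx": 0,"wy": 0,"wz": 0,"hand": 85},
    {"dx": 1,"dy": -3.1,"dz": -4.4,"wx": 0,"wy": 0,"wz": 0,"hand": 85},
    {"dx": 1.4,"dy": -3.9,"dz": -4.4,"wx": 0,"wy": 0,"wz": 0,"hand": 85},
    {"dx": 1.6,"dy": -4.6,"dz": -4.4,"wx": 0,"wy": 0,"wz": 0,"hand": 85},
    {"dx": 1.6,"dy": -4.6,"dz": -4.4,"wx": 0,"wy": 0,"wz": 0,"hand": 85},
    {"dx": 1.6,"dy": -4.6,"dz": -4.4,"wx": 0,"wy": 0,"wz": 0,"hand": 85},
  ],
)

```text
clock: 33.45
eef_pos: [0.3928, 0.1939, 0.2606]
tool_rot: [0.707, 0.708, 0.001, 0.0]
ft_force: [0.1, -0.0, 0.1]
grip_width: 0.085
grasp_force: 0.0
```

```bash
python3 - <<'E'
from h import *
ims=[]
E={'jar_shortest':[.6238,.1134,.046],'jar_second':[.6162,.0236,.06],'jar_third':[.6088,-.0663,.074],'jar_tallest':[.6015,-.156,.113],'plinth':[.6015,-.156,.031]}
for n in ['scene','side']:
    k=cam(n); im=bot.camera(n)
    u,v=map(int,proj(k,[.612,-.02,.06])); ims.append(cv2.resize(im[v-105:v+105,u-105:u+105],(400,400)))
    for t,p in E.items():
        print(n,t,np.round(proj(k,p)),[(np.round(d['extent']).tolist(),round(d['score'],2)) for d in bot.look_for(n,t)][:3])
save('final',np.hstack(ims))
E
```

```text
scene jar_shortest [354. 203.] [([354.0, 201.0, 28.0, 40.0], 0.91)]
scene jar_second [329. 224.] [([328.0, 227.0, 26.0, 36.0], 0.62)]
scene jar_third [301. 249.] [([147.0, 262.0, 33.0, 47.0], 0.82), ([300.0, 249.0, 26.0, 53.0], 0.71)]
scene jar_tallest [270. 269.] [([269.0, 267.0, 22.0, 59.0], 0.83)]
scene plinth [270. 291.] [([271.0, 295.0, 33.0, 30.0], 0.72)]
side jar_shortest [201. 228.] [([199.0, 229.0, 21.0, 33.0], 0.84)]
side jar_second [235. 201.] [([297.0, 171.0, 30.0, 27.0], 0.2)]
side jar_third [268. 176.] [([403.0, 186.0, 31.0, 46.0], 0.84), ([371.0, 170.0, 25.0, 44.0], 0.57), ([275.0, 176.0, 9.0, 45.0], 0.47)]
side jar_tallest [298. 143.] [([299.0, 142.0, 22.0, 59.0], 0.9)]
side plinth [297. 170.] [([297.0, 170.0, 27.0, 24.0], 0.85)]
```

View pics/final.png

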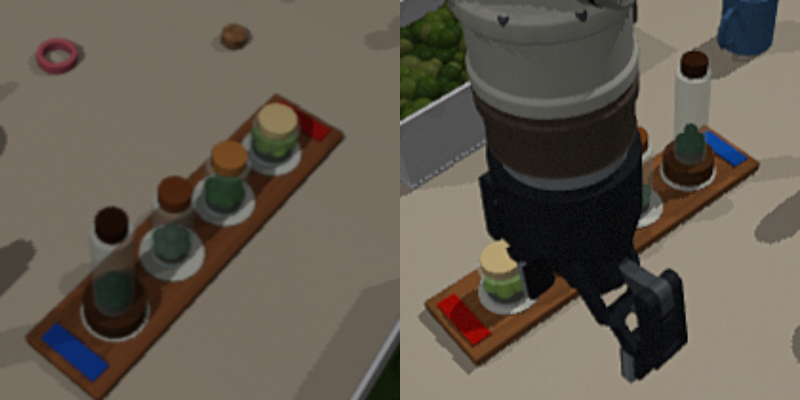

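All four jars and the plinth stand upright and centred in order: shortest by the red tape at left-crop (275,130), tallest on the plinth at (113,290). The measured pixels match the expected ones to within a few millimetres. Handing in.

```bash
python3 -c "
from workcell import bot; print(bot.job_done())"
```

```text
the job is handed in; nothing more can be done
None
```

The job is handed in: the four jars stand in height order from the red tape, the tallest on its plinth on the far pad. My last pictures showed everything upright and within a few millimetres of centre, though hand-in gave no verdict.

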